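# Rake a tile seam and hold the sprung cover half open

### The job

Take the wooden-handled stylus out of its stand, dip its tip into the wide mouth of the seam in the clay tile on the masking fixture, and run it slowly (a few centimetres a second) along the whole open seam, tip down in the groove, up to the yellow lip of the blue sprung cover. Carry on in the groove and with the stylus push the lip back until the cover is half open, its pointers at the red marks on the rails, and finish holding it there with the stylus still gripped: do not let go. Glaze is wet, so touch the cover and its lip only with the stylus, and leave the jar, dish and brush where they are.

Things in the scene. Friction and masses are not known exactly. Their poses are not given: they have to be found in the camera images.
- stylus: Stylus standing upright, tip down, in its stand. Total length 125 mm, 60 g. Origin at the tip, z up along the tool. Round steel shank 8 mm in diameter from the tip to 56 mm; square light-wood handle 20 x 20 mm from 55 to 125 mm above the tip, faces along the body's x and y axes, orange band near its top. A grip near 80 mm above the tip (25 mm above the handle's lower end) suits.
- stylus_tip (a point): The lower end of the stylus's steel shank (rounded, 4 mm radius).
- stylus_handle (a point): Point on the stylus's axis 85 mm above its tip, in the lower half of the handle. A firm grip of 40 to 50 N keeps the stylus from tilting under the push.
- stand: Fixed dark wooden block 70 x 70 x 58 mm with an upright 13 mm hole in the middle of its top; the handle's lower end rests on the block's top, so the tip is about 3 mm above the table. Origin at the centre of its underside. The stylus must be lifted about 60 mm to come free.
- fixture: Fixed aluminium bed 300 x 150 x 10 mm carrying a cream clay tile with orange relief bands, and two grey rails with spring tubes along its sides. Origin at the centre of its underside; +x is along the seam, the way the cover opens; z up. The tile's top is 38 mm above the table, the rails' tops 48 mm.
- seam_start (a point): Centre of the wide mouth of the seam, level with the tile's top; same axes as the fixture. The seam is a straight brown-floored groove 14 mm wide and 12 mm deep along +x (the mouth, from x = -15 to +10 mm, is 22 mm wide). The closed lip is at x = 95 mm; the groove goes on beneath the cover. A tip about 7 mm below the tile's top rides in the groove clear of its floor.
- half_mark (a point): Point on the seam's centre line, level with the tile's top, between the two red marks on the rails: the lip's front face stands here at half opening (135 mm from seam_start).
- cover_slide (a joint): Opening of the blue cover in m: 0 closed (spring holds it), 0.040 half open, 0.080 fully open. It slides along the fixture's +x. The spring pushes back with about 2 N closed, 6.6 N at half and 11 N fully open, and shuts the cover when let go.
- cover: Blue cover plate, 80 x 100 mm, with an upright yellow lip 70 mm wide, 6 mm thick, on its front edge, from 2 to 36 mm above the tile's top. Origin in the middle of the lip's front face (the one towards seam_start), level with the tile's top; same axes as the fixture. Thin yellow pointers flush with this face reach over both rails. The stylus's axis is 4 mm short of this face when its shank touches.
- jar: Bystander: yellow glaze jar, 68 mm diameter, 125 mm high, white cap; origin at the centre of its underside. It may stand where the stand was in another run.
- dish: Bystander: white dish 110 mm across, 35 mm high; origin at the centre of its underside.
- brush: Bystander: brush with a wooden handle, 190 mm long, lying flat.
Not all that is in view belongs to the job. What is shaped like the stylus but turquoise is not meant.

How it is judged (in metres and radians):
On the way, in this order (a step that is already met when the one before it is completed fails the run):
1. the stylus is held, drawn clear of its stand (height (world z) of stylus_tip above 0.062 m and contact force between the fingers and stylus above 1 N), for 0.1 s.
2. the stylus tip is down in the mouth of the seam (y of stylus_tip in the frame of seam_start between -0.012 and 0.012 m and z of stylus_tip in the frame of seam_start below -0.002 m and x of stylus_tip in the frame of seam_start between -0.015 and 0.015 m), for 0.1 s.
3. the tip in the groove passes the first third (y of stylus_tip in the frame of seam_start between -0.012 and 0.012 m and z of stylus_tip in the frame of seam_start below -0.002 m and x of stylus_tip in the frame of seam_start between 0.022 and 0.045 m), for 0.05 s.
4. the tip in the groove passes the second third (y of stylus_tip in the frame of seam_start between -0.012 and 0.012 m and z of stylus_tip in the frame of seam_start below -0.002 m and x of stylus_tip in the frame of seam_start between 0.05 and 0.075 m), for 0.05 s.
5. the tip reaches the lip in the groove, touching it (y of stylus_tip in the frame of seam_start between -0.012 and 0.012 m and z of stylus_tip in the frame of seam_start below -0.002 m and x of stylus_tip in the frame of seam_start above 0.08 m and contact force between stylus and cover above 0.5 N), for 0.05 s.
6. the stylus holds the cover half open (y of stylus_tip in the frame of seam_start between -0.012 and 0.012 m and z of stylus_tip in the frame of seam_start below -0.002 m and value of joint cover_slide between 0.033 and 0.047 m and velocity of joint cover_slide between -0.01 and 0.01 m/s and contact force between the fingers and stylus above 1 N and contact force between stylus and cover above 1.5 N), for 0.3 s.
At the end, for the whole second after the job is handed in: Cover opening between 33 and 47 mm (half of its 80 mm travel, +-7 mm) and still (under 10 mm/s), held by the stylus pressing on the lip (over 1.5 N) with its tip at least 2 mm below the tile's top in the groove and the stylus gripped by the fingers (all of step 6); the arm keeps its last pose, push and grip.
It fails at once if the gripper touches the cover or its lip (contact force between any of the fingers, the arm and cover above 1 N).
It fails at once if the stylus is run along the groove faster than 100 mm/s (y of stylus_tip in the frame of seam_start between -0.012 and 0.012 m and z of stylus_tip in the frame of seam_start below -0.002 m and x of stylus_tip in the frame of seam_start between 0.015 and 0.09 m and linear speed of stylus above 0.1 m/s).
It fails at once if the jar, dish or brush is moved by more than 20 mm (distance of any of jar, dish, brush from where it was at the start of the episode above 0.02 m).
It also fails if it takes over 51 s, if anything falls off the work surface, if the arm or the gripper's body presses on something with over 40 N, if the wrist force passes 120 N, or if a joint passes its speed limit or range.

### The arm

A 6-joint arm with a two-finger parallel gripper is mounted at the origin on the work surface. World frame = base frame: x ahead of the robot, y to its left, z up, the work surface at z = 0. Lengths are in m, angles in degrees, forces in N, time in s.
With the tool pointing down it reaches from about 0.25 to 0.725 m from the base axis. Payload 9.7 kg.
Tool frame: the origin (TCP) lies at the very end of the fingers, on their centre line; the grasp point (between the pads) lies 19 mm behind it (bot.grip_depth is the distance from the TCP to the grasp point, in m); z points along the fingers, y is the direction in which the jaws open and shut (so a half turn about z gives the same grasp; the last joint's range is limited). The gripper opens to 85 mm and grips with 20 to 120 N. Pads are 22 mm wide; open, the fingers measure 114 mm over their backs; the gripper's body (76 mm by 85 mm) begins 54 mm behind the grasp point. The pads swing forward as they close: fully open they stand 13 mm farther back than shut.
Start: joints at [-63.77, 4.979, 10.078, 95.1, 0, 90], TCP at [0.243, -0.493, 0.231] pointing down, gripper open.
Joint ranges: [-179.16, 179.16], [-48.56, 103.87], [-65.8, 70.77], [-126.05, 130.52], [-82.76, 87.17], [-180, 180]. Speed limits (degrees/s): [127.2, 127.2, 147.25, 180, 180, 180].

### API

Orientations are given as [roll, pitch, yaw] about the fixed x, y, z axes, in that order (R = Rz(yaw) Ry(pitch) Rx(roll)).
In Python, from workcell import telemetry, optics, order, bot gives the robot as it stands. The module is installed in compiled form; this text tells all that it offers.
- The arm moves only by the shell command python3 -m inch 'ROWS' [FORCE]. ROWS is JSON, a list of rows, each a list of 7 numbers: the shift along the tool's x, y, z in m, then the turn, a rotation vector about the tool's x, y, z in rad, then the closure, from 0 (fully open) to 1 (shut). In form: [[tx, ty, tz, rx, ry, rz, grip], ...]. A call has 1 to 12 rows; each row is the pose to reach, as a shift and turn from the pose commanded when the call began, along the tool's axes at that moment; what a row does not reach only later rows make up. A row lasts 1/12 s, in which the tool goes at most 41.7 mm and 7.16 degrees, less where a joint would pass 70% of its speed; a pose out of reach is approached as far as the arm can. A call with a gripper value outside its range is refused whole. The fingers move at their own pace and stop on an object; FORCE is the grip in N (left out, the last holds). Time passes only in rows, so rows that repeat a pose let the fingers close. It gives the time, the measured TCP pose, the force and the opening at its end, in the units of the state.
- telemetry.get_obs(): the state, without advancing time (a new reading comes with each control period).
- optics.camera(name): name is "scene" or "side" or "wrist"; returns (picture, depth): 420x560x3 uint8, red, green, blue; 420x560 float32, m along the optical axis (not along the pixel's ray), 0 where there is no reading.
- optics.camera_info(name): a dict with "camera_matrix" (3x3 intrinsics, pixels), "xyz" and "attitude" of the camera in the world; the wrist camera has in their place "mount" (4x4, takes a point from camera to tool coordinates, whose origin is the TCP and whose axes are the flange's). Camera axes: x right, y down, z forward; pixel columns grow to the right and rows downward; lengths in m; the calibration is good to about 2 mm. A picture is of the moment at which its call begins: read the wrist's pose just before it. camera_info takes no time and is no camera call.
- order.job_done(): hands the job in, once; it reports no verdict.
The state is a dict: "time": time; "q": joint angles; "qd": joint speeds; "joint_efforts": joint torques, N m; "ee_pos": TCP position; "tcp_rot": TCP orientation; "wrist_force": force on the tool from outside, world axes, zero at the start; "torque": the same for the moment, N m; "opening": finger opening in m.
Only numpy, scipy, OpenCV 4.12 (cv2) and the standard library are available. Lean on these libraries where they do the work, as an engineer would, in place of code of your own. Each camera call takes 0.05 s, during which the arm holds its last target. There are 200 camera calls.

## Working session

There is one attempt and no reset: what is moved stays moved. The work goes in short steps, Python scripts to look and compute and a shell command to move; the robot and the scene stay as the last step left them, time stands still between calls to the robot, and variables do not carry over. Pictures are saved under pics/ and viewed, about 8 in all and at most 12, crops included, and the job is handed in when it is done.

```bash
mkdir -p pics; cat > h.py <<'E'
import numpy as np, cv2
from scipy.spatial.transform import Rotation as R
from workcell import telemetry, optics, order, bot
def rot(a): return R.from_euler('xyz',a,degrees=True).as_matrix()
def cam(name):
    o=telemetry.get_obs(); im,d=optics.camera(name); i=optics.camera_info(name); K=np.array(i['camera_matrix'])
    if 'mount' in i:
        T=np.eye(4);T[:3,:3]=rot(o['tcp_rot']);T[:3,3]=o['ee_pos'];T=T@np.array(i['mount'])
        return im,d,K,T[:3,:3],T[:3,3]
    return im,d,K,rot(i['attitude']),np.array(i['xyz'])
def cloud(d,K,Rm,t):
    v,u=np.indices(d.shape); p=np.stack([(u-K[0,2])/K[0,0]*d,(v-K[1,2])/K[1,1]*d,d],-1)
    return p@Rm.T+t
def onplane(uv,z,K,Rm,t):
    r=np.c_[np.atleast_2d(uv),np.ones(len(np.atleast_2d(uv)))]@np.linalg.inv(K).T@Rm.T
    return t+r*((z-t[2])/r[:,2])[:,None]
E
python3 - <<'E'
from h import *
print(telemetry.get_obs())
for n in ['scene','side','wrist']:
    im,d,K,Rm,t=cam(n); print(n,optics.camera_info(n)); np.savez(f'{n}0.npz',im=im,d=d,K=K,R=Rm,t=t)
    cv2.imwrite(f'pics/{n}0.png',im[:,:,::-1])
E
```

```text
{'time': 0.0, 'q': array([-6.37705111e+01,  5.01171942e+00,  1.00342386e+01,  9.50996693e+01,
       -1.25940450e-03,  9.00000044e+01]), 'qd': array([-0.06460584, -0.04553069,  0.03381857, -0.01198744, -0.00947288,
        0.02873265]), 'joint_efforts': array([-3.82179205e-03, -5.20385885e+01,  4.64805293e+01,  1.62276562e-02,
       -2.02275637e-04, -4.21707307e-05]), 'ee_pos': array([ 0.24297455, -0.4931628 ,  0.2305752 ]), 'tcp_rot': array([-1.79922850e+02,  1.25940930e-03,  2.62294862e+01]), 'wrist_force': array([-0.02460296, -0.41335575,  0.76157661]), 'torque': array([ 0.01795661, -0.00241208, -0.01326217]), 'opening': 0.08538294226449292}
scene {'camera_matrix': array([[485.4682505 ,   0.        , 279.58921924],
       [  0.        , 485.4682505 , 212.38914241],
       [  0.        ,   0.        ,   1.        ]]), 'xyz': array([1.20392472, 0.35831753, 0.81837075]), 'attitude': array([-133.53321545,    1.14228588,  120.28301329])}
side {'camera_matrix': array([[410.72752232,   0.        , 277.45947133],
       [  0.        , 410.72752232, 208.7411418 ],
       [  0.        ,   0.        ,   1.        ]]), 'xyz': array([0.22449696, 0.71926324, 0.68393992]), 'attitude': array([-126.06165328,   -0.28227716, -158.76742124])}
wrist {'camera_matrix': array([[370.19409551,   0.        , 277.80298232],
       [  0.        , 370.19409551, 210.0355313 ],
       [  0.        ,   0.        ,   1.        ]]), 'mount': array([[-6.93134230e-04, -9.60037894e-01, -2.79869186e-01,
         7.00574827e-02],
       [ 9.99999712e-01, -5.78854061e-04, -4.90987229e-04,
         3.24207174e-04],
       [ 3.09362931e-04, -2.79869445e-01,  9.60038019e-01,
        -1.43180548e-01],
       [ 0.00000000e+00,  0.00000000e+00,  0.00000000e+00,
         1.00000000e+00]])}
```

View pics/scene0.png

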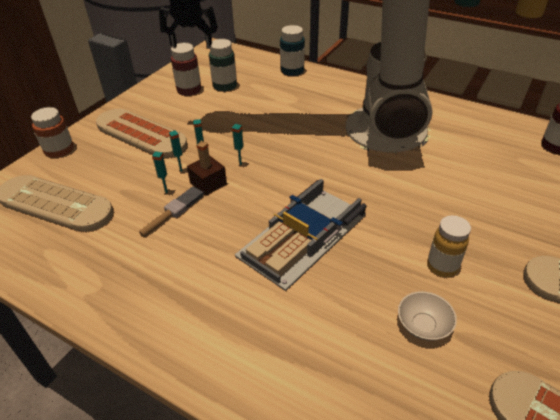

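View pics/side0.png

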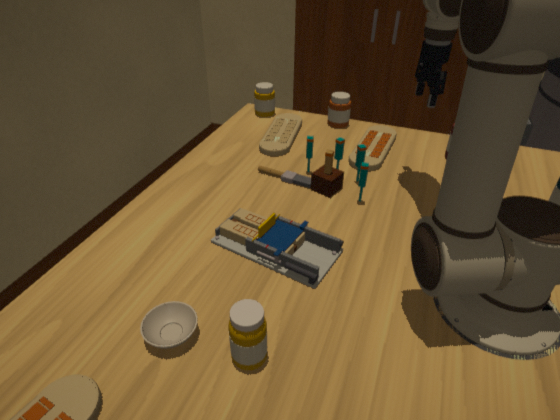

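Scene view: stylus handle at about (204,155) in its stand (207,175), four turquoise decoys around it at (160,165), (175,145), (197,130), (238,140), brush at (175,210), fixture at about (303,232) with the yellow lip at (297,223). The side view agrees: stylus at (328,162), fixture at (280,245).

```bash
python3 - <<'E'
from h import *
for n,box in [('scene',(130,100,390,290)),('side',(200,120,400,290))]:
    f=np.load(n+'0.npz'); im=f['im']; P=cloud(f['d'],f['K'],f['R'],f['t']); hsv=cv2.cvtColor(im,cv2.COLOR_RGB2HSV)
    H,S,V=[hsv[...,i].astype(int) for i in range(3)]
    roi=np.zeros(H.shape,bool); roi[box[1]:box[3],box[0]:box[2]]=1
    ok=roi&(f['d']>0); Z=P[...,2]
    print(n)
    def comp(m,name,amin=15):
        c,l,st,ce=cv2.connectedComponentsWithStats(m.astype(np.uint8))
        for i in range(1,c):
            if st[i,4]>=amin:
                p=P[l==i]; print(name,st[i,4],ce[i].round(),'med',np.median(p,0).round(4),'lo',np.percentile(p,3,axis=0).round(3),'hi',np.percentile(p,97,axis=0).round(3))
    comp(ok&(H>78)&(H<98)&(S>90)&(Z>.03),'turq')
    comp(ok&(H>100)&(H<125)&(S>120),'blue',40)
    comp(ok&(H>18)&(H<30)&(S>150)&(V>100)&(Z>.03),'yellow')
    comp(ok&(Z>.062)&((H<18)|(H>170)),'tall')
    comp(ok&(Z>.034)&(Z<.075)&(V<75),'dark',60)
E
```

```text
scene
turq 21 [197. 122.] med [ 0.3902 -0.3832  0.1245] lo [ 0.38  -0.391  0.122] hi [ 0.397 -0.376  0.127]
turq 26 [236. 126.] med [ 0.3584 -0.2799  0.1252] lo [ 0.35  -0.289  0.123] hi [ 0.367 -0.27   0.127]
turq 58 [199. 134.] med [ 0.3937 -0.3796  0.0903] lo [ 0.389 -0.383  0.071] hi [ 0.398 -0.374  0.11 ]
turq 19 [173. 133.] med [ 0.4599 -0.4032  0.1248] lo [ 0.453 -0.411  0.123] hi [ 0.466 -0.397  0.127]
turq 103 [238. 140.] med [ 0.3646 -0.2743  0.0875] lo [ 0.356 -0.283  0.063] hi [ 0.369 -0.269  0.109]
turq 102 [176. 147.] med [ 0.4642 -0.3986  0.0844] lo [ 0.457 -0.404  0.061] hi [ 0.47  -0.394  0.109]
turq 27 [157. 154.] med [ 0.5484 -0.3818  0.125 ] lo [ 0.541 -0.392  0.122] hi [ 0.554 -0.372  0.127]
turq 124 [160. 168.] med [ 0.5538 -0.3751  0.0862] lo [ 0.543 -0.384  0.062] hi [ 0.558 -0.37   0.109]
blue 631 [311. 217.] med [0.4838 0.0053 0.0432] lo [ 0.456 -0.048  0.041] hi [0.523 0.063 0.053]
yellow 73 [295. 219.] med [ 0.5357 -0.0123  0.0736] lo [ 0.53 -0.04  0.07] hi [0.543 0.021 0.076]
tall 636 [379. 116.] med [0.1961 0.0409 0.1562] lo [ 0.047 -0.054  0.076] hi [0.
[... 1851 characters left out ...]
ll 23 [340. 141.] med [ 0.4551 -0.4     0.1166] lo [ 0.443 -0.41   0.111] hi [ 0.468 -0.395  0.119]
tall 24 [362. 148.] med [ 0.3812 -0.3817  0.1158] lo [ 0.371 -0.388  0.112] hi [ 0.398 -0.372  0.121]
tall 110 [328. 161.] med [ 0.4608 -0.3028  0.1016] lo [ 0.452 -0.316  0.065] hi [ 0.473 -0.299  0.124]
tall 17 [364. 167.] med [ 0.3542 -0.2737  0.117 ] lo [ 0.344 -0.277  0.113] hi [ 0.362 -0.269  0.121]
dark 446 [327. 176.] med [ 0.4564 -0.2911  0.0559] lo [ 0.423 -0.333  0.035] hi [ 0.5  -0.27  0.07]
dark 391 [296. 231.] med [ 0.4642 -0.0382  0.0432] lo [ 0.359 -0.06   0.035] hi [0.537 0.021 0.063]
dark 469 [287. 259.] med [0.4451 0.0704 0.0393] lo [0.378 0.04  0.034] hi [0.557 0.088 0.051]
```

View pics/wrist0.png

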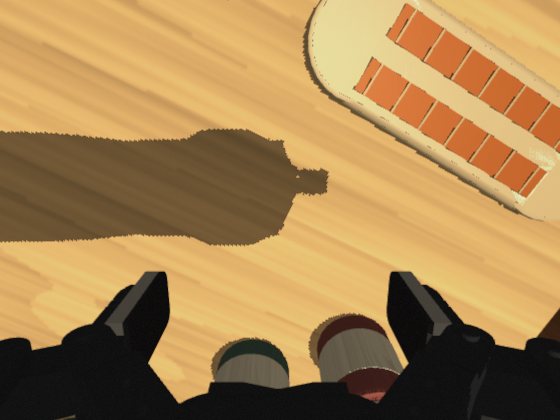

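Wrist view: only foreign platters and jars, no stylus. Stylus axis is at about (0.464,-0.308), its top at z≈0.128 (matches 3+125 mm); the lip top is at about (0.536,-0.012,0.074), which also matches. I'll move to a wrist overview covering both.

```bash
python3 -m inch '[[0.03,-0.018,-0.002,0,0,0.04,0],[0.06,-0.036,-0.004,0,0,0.08,0],[0.09,-0.054,-0.006,0,0,0.12,0],[0.12,-0.072,-0.008,0,0,0.16,0],[0.15,-0.09,-0.01,0,0,0.2,0],[0.18,-0.108,-0.012,0,0,0.25,0],[0.21,-0.126,-0.014,0,0,0.3,0],[0.24,-0.144,-0.016,0,0,0.34,0],[0.27,-0.162,-0.018,0,0,0.38,0],[0.3,-0.18,-0.02,0,0,0.42,0],[0.328,-0.198,-0.02,0,0,0.458,0],[0.328,-0.198,-0.02,0,0,0.458,0]]'
python3 -m inch '[[0,0,0,0,0,0,0],[0,0,0,0,0,0,0]]'
python3 - <<'E'
from h import *
im,d,K,Rm,t=cam('wrist'); np.savez('w1.npz',im=im,d=d,K=K,R=Rm,t=t); cv2.imwrite('pics/w1.png',im[:,:,::-1])
E
```

```text
time: 1.15
ee_pos: [0.4518, -0.1668, 0.251]
tcp_rot: [-179.9, -0.0, 0.1]
wrist_force: [-0.0, -0.4, 0.5]
opening: 0.0854
time: 1.32
ee_pos: [0.4496, -0.1709, 0.2511]
tcp_rot: [180.0, 0.0, 0.1]
wrist_force: [-0.2, -0.3, 0.2]
opening: 0.0852
```

View pics/w1.png

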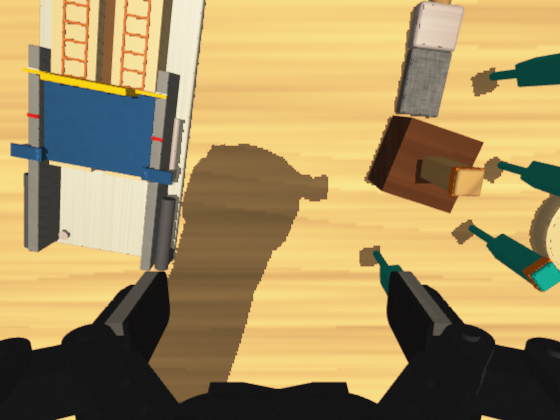

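Wrist view: stylus handle top at about (468,181), stand top corners about (410,117), (482,143), (450,212), (383,183); red marks at about (33,116) and (156,139); seam mouth is beyond the top edge, brown groove at (105,40); lip at (95,85).

```bash
cat > m.py <<'E'
from h import *
f=np.load('w1.npz'); im=f['im'];d=f['d'];K,Rm,t=f['K'],f['R'],f['t']; P=cloud(d,K,Rm,t); Z=P[...,2]
hsv=cv2.cvtColor(im,cv2.COLOR_RGB2HSV).astype(int);H,S,V=hsv[...,0],hsv[...,1],hsv[...,2]
u=np.arange(560)[None]+0*H; v=np.arange(420)[:,None]+0*H
def rect(m,z,name):
    c,l,st,ce=cv2.connectedComponentsWithStats(m.astype(np.uint8)); 
    for i in range(1,c):
        if st[i,4]<12: continue
        px=np.argwhere(l==i)[:,::-1]; w=onplane(px,z,K,Rm,t)[:,:2].astype(np.float32)
        r=cv2.minAreaRect(w*1000); print(name,st[i,4],ce[i].round(),'Z',np.median(Z[l==i]).round(4),'rect',np.round(r[0],1),np.round(r[1],1),round(r[2],1),'mean',(w.mean(0)*1000).round(1))
rect((u>380)&(u<500)&(v>140)&(v<220)&(Z>.12),.128,'styTop')
rect((u>360)&(u<500)&(v>100)&(v<220)&(abs(Z-.058)<.004),.058,'standTop')
rect((u<200)&(v>90)&(v<160)&((H<8)|(H>172))&(S>150)&(V>90),.048,'red')
rect((u<200)&(v<110)&(H>20)&(H<32)&(S>170)&(V>120)&(Z>.06),.074,'lipTop')
rect((u<200)&(v<110)&(H>20)&(H<32)&(S>170)&(V>120)&(Z<.06),.05,'pointer')
rect((u<200)&(v<200)&(H>100)&(H<125)&(S>120),.043,'blue')
rect((u>60)&(u<150)&(v<75)&(Z<.031)&(Z>.018),.026,'groove')
E
python3 m.py
```

```text
styTop 909 [466. 182.] Z 0.1282 rect [ 463.8 -309.1] [24.  21.3] 87.6 mean [ 463.9 -309.3]
standTop 4630 [426. 163.] Z 0.0587 rect [ 462.9 -310.9] [71.9 70.1] 72.0 mean [ 465.9 -307. ]
red 39 [ 32. 115.] Z 0.0495 rect [508.2  50.9] [9.8 2.9] 78.7 mean [508.2  50.9]
red 39 [157. 139.] Z 0.0492 rect [487.3 -59.6] [10.3  2.9] 78.7 mean [487.3 -59.8]
lipTop 656 [83. 84.] Z 0.0745 rect [534.3 -12.1] [69.9  6.2] 79.2 mean [534.3 -12.3]
pointer 74 [35. 71.] Z 0.0535 rect [545.2  38.8] [24.1  3.6] 82.7 mean [545.8  40.7]
pointer 110 [149.  94.] Z 0.0535 rect [526.4 -58.5] [27.7  3.7] 79.0 mean [526.9 -57.5]
blue 9071 [ 97. 131.] Z 0.0439 rect [495.2  -0.7] [150.6  78.2] 79.3 mean [493.3  -2.9]
groove 911 [107.  37.] Z 0.0269 rect [576. -15.] [11.7 65. ] 79.4 mean [576.6 -15.5]
```

Marks, lip and groove agree: seam direction 169.3°, half_mark ≈ (0.4978,-0.0047), seam_start ≈ (0.630,-0.030). Stylus at (0.464,-0.309). I'll hover over it and take its face angle.

```bash
python3 -m inch '[[0.003,0.03,0,0,0,0,0],[0.006,0.06,0,0,0,0,0],[0.009,0.09,0,0,0,0,0],[0.012,0.12,0,0,0,0,0],[0.014,0.138,0,0,0,0,0],[0.014,0.138,0,0,0,0,0],[0.014,0.138,0,0,0,0,0],[0.014,0.138,0,0,0,0,0]]'
python3 - <<'E'
from h import *
im,d,K,Rm,t=cam('wrist'); np.savez('w2.npz',im=im,d=d,K=K,R=Rm,t=t); cv2.imwrite('pics/w2.png',im[:,:,::-1])
P=cloud(d,K,Rm,t);Z=P[...,2]; print(t)
for zlo,zhi,zp in [(.122,.135,.128),(.1265,.135,.128),(.054,.062,.058)]:
    m=((Z>zlo)&(Z<zhi)).astype(np.uint8); m[:, :180]=0;m[:,380:]=0;m[300:]=0
    c,l,st,ce=cv2.connectedComponentsWithStats(m)
    i=1+np.argmax(st[1:,4]); px=np.argwhere(l==i)[:,::-1]; w=onplane(px,zp,K,Rm,t)[:,:2].astype(np.float32)*1000
    print(zp,st[i],cv2.minAreaRect(w),w.mean(0),np.median(Z[l==i]))
E
```

```text
time: 2.03
ee_pos: [0.463, -0.3091, 0.2513]
tcp_rot: [-180.0, 0.0, -0.1]
wrist_force: [-0.4, 0.3, 0.1]
opening: 0.0854
[ 0.53338033 -0.3100333   0.39444314]
0.128 [267 185  28  29 759] ((463.989990234375, -311.7190856933594), (20.10030746459961, 21.45966339111328), 89.39746856689453) [ 464.04706 -311.60413] 0.12838889418679467
0.128 [267 187  28  27 674] ((463.2811584472656, -311.66473388671875), (20.00631332397461, 20.040857315063477), 89.39759826660156) [ 463.3527 -311.7106] 0.12849071089710024
0.058 [ 233  133   96   94 4579] ((462.92205810546875, -311.625), (70.15593719482422, 70.63701629638672), 71.98828125) [ 466.74142 -311.49677] 0.05870814198988128
```

View pics/w2.png

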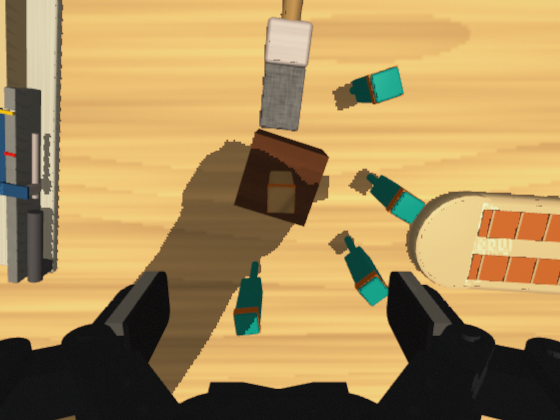

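Stylus standing centred at about (281,198), faces along world x/y (yaw ≈ 0), jaws have clear room left and right; nearest decoys are outside the fingers' sweep. I'll descend straight and grip.

```bash
python3 -m inch '[[0,0.0025,0.02,0,0,0,0],[0,0.0025,0.045,0,0,0,0],[0,0.0025,0.07,0,0,0,0],[0,0.0025,0.095,0,0,0,0],[0,0.0025,0.12,0,0,0,0],[0,0.0025,0.14,0,0,0,0],[0,0.0025,0.16,0,0,0,0],[0,0.0025,0.175,0,0,0,0],[0,0.0025,0.184,0,0,0,0],[0,0.0025,0.184,0,0,0,0],[0,0.0025,0.184,0,0,0,0]]'
python3 -m inch '[[0,0,0,0,0,0,1],[0,0,0,0,0,0,1],[0,0,0,0,0,0,1],[0,0,0,0,0,0,1],[0,0,0,0,0,0,1],[0,0,0,0,0,0,1],[0,0,0,0,0,0,1],[0,0,0,0,0,0,1],[0,0,0,0,0,0,1],[0,0,0,0,0,0,1],[0,0,0,0,0,0,1],[0,0,0,0,0,0,1]]' 50
```

```text
time: 3.0
ee_pos: [0.4638, -0.3109, 0.0678]
tcp_rot: [180.0, -0.0, 0.0]
wrist_force: [0.2, -0.2, 0.6]
opening: 0.0857
time: 4.0
ee_pos: [0.4639, -0.3114, 0.0677]
tcp_rot: [180.0, -0.0, -0.0]
wrist_force: [-0.7, 0.7, 5.4]
opening: 0.019
```

```bash
python3 -m inch '[[0,0,-0.01,0,0,0,1],[0,0,-0.025,0,0,0,1],[0,0,-0.045,0,0,0,1],[0,0,-0.065,0,0,0,1],[0,0,-0.085,0,0,0,1],[0,0,-0.105,0,0,0,1],[0,0,-0.115,0,0,0,1],[0,0,-0.12,0,0,0,1],[0,0,-0.12,0,0,0,1],[0,0,-0.12,0,0,0,1]]'
python3 -m inch '[[0.008,-0.014,0,0,0,0,1],[0.025,-0.042,0,0,0,0,1],[0.042,-0.07,0,0,0,0,1],[0.059,-0.1,0,0,0,0,1],[0.077,-0.13,0,0,0,0,1],[0.094,-0.16,0,0,0,0,1],[0.112,-0.19,0,0,0,0,1],[0.13,-0.22,0,0,0,0,1],[0.148,-0.25,0,0,0,0,1],[0.16,-0.27,0,0,0,0,1],[0.166,-0.28,0,0,0,0,1],[0.166,-0.28,0,0,0,0,1]]'
python3 -m inch '[[0,0,0,0,0,0,1],[0,0,0,0,0,0,1],[0,0,0,0,0,0,1]]'
python3 - <<'E'
from h import *
for n in ['wrist','side','scene']:
    im,d,K,Rm,t=cam(n); np.savez(n+'3.npz',im=im,d=d,K=K,R=Rm,t=t); cv2.imwrite(f'pics/{n}3.png',im[:,:,::-1])
E
```

```text
time: 4.83
ee_pos: [0.4636, -0.3112, 0.1864]
tcp_rot: [-180.0, 0.1, -0.0]
wrist_force: [0.6, 0.4, -0.9]
opening: 0.0193
time: 5.83
ee_pos: [0.6302, -0.0293, 0.1853]
tcp_rot: [-180.0, 0.1, 0.1]
wrist_force: [-0.6, -0.1, -0.4]
opening: 0.019
time: 6.08
ee_pos: [0.6293, -0.0326, 0.1872]
tcp_rot: [180.0, 0.0, -0.1]
wrist_force: [-0.4, 0.3, -0.8]
opening: 0.0197
```

View pics/wrist3.png

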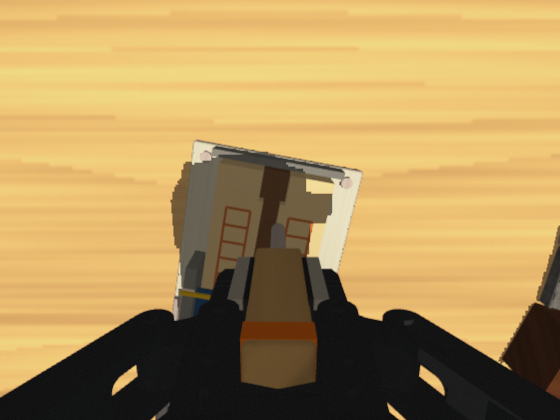

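View pics/side3.png

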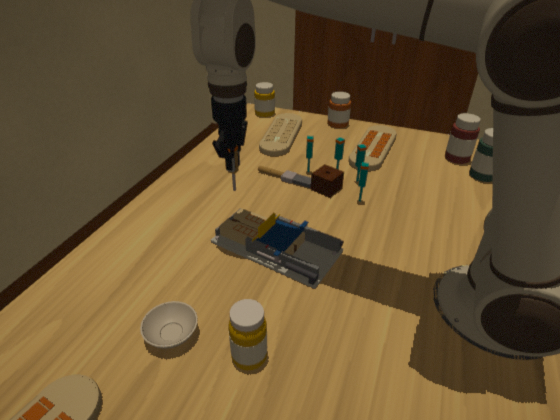

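Wrist view: stylus held upright in the pads, shank tip at about (278,225), wide brown mouth at (275,180). Now compare tip and mouth in the same view.

```bash
python3 - <<'E'
from h import *
e=np.array([-.9826,.1857]);n=np.array([-.1857,-.9826]); S0=np.array([.6304,-.0299])
f=np.load('wrist3.npz'); P=cloud(f['d'],f['K'],f['R'],f['t']); Z=P[...,2]; v,u=np.indices(Z.shape)
m=(u>230)&(u<320)&(v>150)&(v<255)&(abs(Z-.0265)<.003)
s=(P[m][:,:2]-S0)@e; c=(P[m][:,:2]-S0)@n
print('floor z',np.median(Z[m]),m.sum())
for a in range(-20,50,5):
    k=(s>a/1e3)&(s<(a+5)/1e3)
    if k.sum()>5: print(a,k.sum(),(c[k].min()*1e3).round(1),(c[k].max()*1e3).round(1))
# all groove: tile edge by brown darker? tile-top mask extents
m2=(u>200)&(u<340)&(v>140)&(v<300)&(abs(Z-.0385)<.002)
s2=(P[m2][:,:2]-S0)@e; c2=(P[m2][:,:2]-S0)@n
for a in range(-20,50,10):
    k=(s2>a/1e3)&(s2<(a+10)/1e3); q=c2[k]*1e3
    if k.sum()>5: print('top',a,'lo side',q.min().round(1),q[q<0].max().round(1),'hi',q[q>0].min().round(1),q.max().round(1))
m3=(u>262)&(u<292)&(v>205)&(v<260)&(Z>.1)
for a in np.arange(.1,.2,.01):
    k=m3&(Z>a)&(Z<=a+.01)
    if k.sum()>3: print('shank',a.round(3),k.sum(),P[k].mean(0).round(4),P[k][:,1].min().round(4),P[k][:,1].max().round(4))
print(P[m3].min(0),P[m3].max(0))
# side camera shank
for nm,b in [('side',(215,250,140,200))]:
    f=np.load(nm+'3.npz'); P=cloud(f['d'],f['K'],f['R'],f['t']); Z=P[...,2]
    m=(u>b[0])&(u<b[1])&(v>b[2])&(v<b[3])&(Z>.1)&(Z<.172)&(np.hypot(P[...,0]-.63,P[...,1]+.03)<.03)
    for a in np.arange(.1,.17,.01):
        k=m&(Z>a)&(Z<=a+.01)
        if k.sum()>3: print(nm,a.round(3),k.sum(),P[k].mean(0).round(4))
E
```

```text
floor z 0.026613747866403248 1758
-20 15 -27.4 19.4
-15 245 -38.8 35.9
-10 156 -11.2 10.7
-5 156 -11.3 10.7
0 150 -11.3 10.7
5 149 -11.2 10.7
10 109 -10.9 10.7
15 92 -7.1 6.7
20 92 -7.1 6.7
25 93 -7.1 6.7
30 77 -7.2 6.6
35 72 -7.1 3.8
40 71 -7.2 4.8
45 75 -7.1 4.9
top -20 lo side -47.2 -11.4 hi 10.8 46.7
top -10 lo side -47.3 -11.3 hi 10.6 46.7
top 0 lo side -47.3 -11.4 hi 10.7 46.7
top 10 lo side -47.3 -7.3 hi 6.7 46.6
top 20 lo side -47.4 -7.3 hi 6.7 47.0
top 30 lo side -47.3 -7.3 hi 15.1 46.8
top 40 lo side -47.4 -7.3 hi 17.0 46.7
shank 0.12 23 [ 0.6313 -0.033   0.128 ] -0.0368 -0.0293
shank 0.13 80 [ 0.6316 -0.0331  0.1349] -0.0367 -0.0294
shank 0.14 96 [ 0.6316 -0.0329  0.1452] -0.0366 -0.029
shank 0.15 107 [ 0.6315 -0.0331  0.1552] -0.037 -0.0292
shank 0.16 46 [ 0.6321 -0.033   0.1625] -0.0363 -0.0299
shank 0.18 259 [ 0.6384 -0.033   0.1855] -0.0389 -0.0268
shank 0.19 58 [ 0.6386 -0.0328  0.1914] -0.0386 -0.0272
[ 0.62876821 -0.03893664  0.12576245] [ 0.69963472 -0.02678665  0.33036132]
side 0.12 6 [ 0.6276 -0.0305  0.1267]
side 0.13 11 [ 0.6272 -0.0307  0.1351]
side 0.14 10 [ 0.6267 -0.0311  0.145 ]
side 0.15 13 [ 0.6274 -0.0312  0.1546]
side 0.16 12 [ 0.6271 -0.0303  0.1647]
```

Groove and mouth centre agree with my axis within 0.3 mm; stylus is vertical, tip at z≈0.124. I'll shift 1.5 mm each way and lower in two stages.

```bash
python3 -m inch '[[0.0015,-0.0015,0.01,0,0,0,1],[0.0015,-0.0015,0.025,0,0,0,1],[0.0015,-0.0015,0.04,0,0,0,1],[0.0015,-0.0015,0.055,0,0,0,1],[0.0015,-0.0015,0.065,0,0,0,1],[0.0015,-0.0015,0.07,0,0,0,1],[0.0015,-0.0015,0.075,0,0,0,1],[0.0015,-0.0015,0.08,0,0,0,1],[0.0015,-0.0015,0.085,0,0,0,1],[0.0015,-0.0015,0.09,0,0,0,1],[0.0015,-0.0015,0.093,0,0,0,1],[0.0015,-0.0015,0.093,0,0,0,1]]'
python3 -m inch '[[0,0,0,0,0,0,1],[0,0,0,0,0,0,1],[0,0,0,0,0,0,1],[0,0,0,0,0,0,1]]'
python3 - <<'E'
from h import *
e=np.array([-.9826,.1857]);n=np.array([-.1857,-.9826]); S0=np.array([.6304,-.0297])
im,d,K,Rm,t=cam('wrist'); o=telemetry.get_obs(); print(o['ee_pos'],o['wrist_force'])
tip=o['ee_pos'][:2]+[-.0013,-.0006]; print('tip s,c mm',(tip-S0)@e*1e3,(tip-S0)@n*1e3,'z',o['ee_pos'][2]-.064)
v,u=np.indices(d.shape);P=cloud(d,K,Rm,t);Z=P[...,2]
m=(u>255)&(u<300)&(v>150)&(v<300)&(Z>.04)&(Z<.08)&(np.hypot(P[...,0]-.63,P[...,1]+.03)<.02)
p=P[m].mean(0); print('shank',m.sum(),p,P[m].min(0),P[m].max(0),'axis s,c',(p[:2]-[.0034,0]-S0)@e*1e3,(p[:2]-[.0034,0]-S0)@n*1e3)
cv2.imwrite('pics/w4.png',im[:,:,::-1])
E
```

```text
time: 7.23
ee_pos: [0.6311, -0.0298, 0.0936]
tcp_rot: [-180.0, 0.0, -0.0]
wrist_force: [-0.3, 0.3, -0.2]
opening: 0.0194
time: 7.57
ee_pos: [0.6315, -0.0298, 0.0946]
tcp_rot: [180.0, -0.0, -0.0]
wrist_force: [0.3, -0.6, -0.2]
opening: 0.0192
[ 0.6314725  -0.02983638  0.09456214] [ 0.09357003 -0.14091185 -0.05409722]
tip s,c mm 0.08679908284008453 0.7658106752580442 z 0.030562138366116737
shank 306 [ 0.63388681 -0.03018409  0.05691738] [ 0.63065571 -0.03427088  0.04005166] [ 0.64358147 -0.01874717  0.07347195] axis s,c -0.17519000579851188 0.4595434167369597
```

In the mouth: s≈0, c≈0.6 mm, tip z≈0.031, no force. Run the seam at ~36 mm/s.

```bash
cat > st.py <<'E'
from h import *
e=np.array([-.9826,.1857]);n=np.array([-.1857,-.9826]); S0=np.array([.6304,-.0297])
o=telemetry.get_obs(); q=o['ee_pos'][:2]+[-.0013,-.0006]-S0
f=o['wrist_force'][:2]; print('s,c',(q@e*1e3).round(2),(q@n*1e3).round(2),'tipz',o['ee_pos'][2]-.064,'F along,cross',(f@e).round(2),(f@n).round(2))
E
python3 -m inch '[[-0.002,-0.0008,0,0,0,0,1],[-0.005,-0.0015,0,0,0,0,1],[-0.008,-0.0021,0,0,0,0,1],[-0.011,-0.0027,0,0,0,0,1],[-0.014,-0.0032,0,0,0,0,1],[-0.017,-0.0038,0,0,0,0,1],[-0.02,-0.0044,0,0,0,0,1],[-0.023,-0.0049,0,0,0,0,1],[-0.026,-0.0055,0,0,0,0,1],[-0.029,-0.0061,0,0,0,0,1],[-0.032,-0.0066,0,0,0,0,1],[-0.035,-0.0072,0,0,0,0,1]]'; python3 st.py
python3 -m inch '[[-0.003,-0.0006,0,0,0,0,1],[-0.006,-0.0011,0,0,0,0,1],[-0.009,-0.0017,0,0,0,0,1],[-0.012,-0.0023,0,0,0,0,1],[-0.015,-0.0028,0,0,0,0,1],[-0.018,-0.0034,0,0,0,0,1],[-0.021,-0.004,0,0,0,0,1],[-0.024,-0.0045,0,0,0,0,1],[-0.027,-0.0051,0,0,0,0,1],[-0.03,-0.0057,0,0,0,0,1],[-0.033,-0.0062,0,0,0,0,1],[-0.036,-0.0068,0,0,0,0,1]]'; python3 st.py
```

```text
time: 8.62
ee_pos: [0.596, -0.0226, 0.0943]
tcp_rot: [180.0, 0.0, -0.0]
wrist_force: [-0.3, -0.7, -0.2]
opening: 0.0193
s,c 36.28 0.21 tipz 0.030265495592650613 F along,cross 0.17 0.78
time: 9.62
ee_pos: [0.56, -0.0158, 0.0943]
tcp_rot: [180.0, -0.0, -0.0]
wrist_force: [-0.1, -0.2, -0.2]
opening: 0.0197
s,c 72.89 0.2 tipz 0.030305447643264996 F along,cross 0.05 0.24
```

On the centre line. Slow down to contact, then push.

```bash
python3 -m inch '[[-0.002,-0.0004,0,0,0,0,1],[-0.004,-0.0008,0,0,0,0,1],[-0.006,-0.0011,0,0,0,0,1],[-0.008,-0.0015,0,0,0,0,1],[-0.01,-0.0019,0,0,0,0,1],[-0.012,-0.0023,0,0,0,0,1],[-0.014,-0.0026,0,0,0,0,1],[-0.016,-0.003,0,0,0,0,1],[-0.018,-0.0034,0,0,0,0,1],[-0.02,-0.0038,0,0,0,0,1],[-0.022,-0.0042,0,0,0,0,1],[-0.024,-0.0045,0,0,0,0,1]]'; python3 st.py
python3 -m inch '[[-0.002,-0.0004,0,0,0,0,1],[-0.004,-0.0008,0,0,0,0,1],[-0.006,-0.0011,0,0,0,0,1],[-0.008,-0.0015,0,0,0,0,1],[-0.01,-0.0019,0,0,0,0,1],[-0.012,-0.0023,0,0,0,0,1],[-0.014,-0.0026,0,0,0,0,1],[-0.016,-0.003,0,0,0,0,1],[-0.018,-0.0034,0,0,0,0,1],[-0.018,-0.0034,0,0,0,0,1]]'; python3 st.py
```

```text
time: 10.62
ee_pos: [0.5365, -0.0113, 0.0943]
tcp_rot: [180.0, -0.0, -0.0]
wrist_force: [4.0, -1.4, -1.6]
opening: 0.0195
s,c 96.81 0.21 tipz 0.030317880611019796 F along,cross -4.18 0.64
time: 11.45
ee_pos: [0.5181, -0.0078, 0.0943]
tcp_rot: [-180.0, -0.0, -0.0]
wrist_force: [4.3, -1.0, -2.4]
opening: 0.0194
s,c 115.62 0.2 tipz 0.03032137578990554 F along,cross -4.4 0.16
```

```bash
python3 -m inch '[[-0.002,-0.0004,0,0,0,0,1],[-0.004,-0.0008,0,0,0,0,1],[-0.006,-0.0011,0,0,0,0,1],[-0.008,-0.0015,0,0,0,0,1],[-0.01,-0.0019,0,0,0,0,1],[-0.012,-0.0023,0,0,0,0,1],[-0.014,-0.0026,0,0,0,0,1],[-0.015,-0.0028,0,0,0,0,1],[-0.015,-0.0028,0,0,0,0,1],[-0.015,-0.0028,0,0,0,0,1],[-0.015,-0.0028,0,0,0,0,1],[-0.015,-0.0028,0,0,0,0,1]]'; python3 st.py
python3 - <<'E'
from h import *
e=np.array([-.9826,.1857]);n=np.array([-.1857,-.9826]); S0=np.array([.6304,-.0297])
for nm in ['scene','side']:
    im,d,K,Rm,t=cam(nm); P=cloud(d,K,Rm,t); Z=P[...,2]
    s=(P[...,:2]-S0)@e*1e3; c=(P[...,:2]-S0)@n*1e3
    hsv=cv2.cvtColor(im,cv2.COLOR_RGB2HSV).astype(int);H,S,V=hsv[...,0],hsv[...,1],hsv[...,2]
    g=(s>60)&(s<220)&(abs(c)<90)&(d>0)
    y=g&(H>18)&(H<32)&(S>150)&(Z>.045)
    for lab,m in [('lipTop',y&(Z>.071)&(Z<.08)),('pointer',y&(Z<.06)&(abs(c)>45)),('red',g&((H<8)|(H>172))&(S>140)&(Z>.044)&(Z<.055)&(abs(c)>40))]:
        if m.sum()>3: print(nm,lab,m.sum(),'s',np.percentile(s[m],[3,50,97]).round(1),'c',np.percentile(c[m],[3,97]).round(1))
    for a in np.arange(.03,.15,.01):
        k=(Z>a)&(Z<=a+.01)&(abs(c)<6)&(s>115)&(s<(131 if a<.08 else 150))&(d>0)
        if k.sum()>2: print(nm,'shank z',a.round(2),k.sum(),np.median(s[k]).round(1),np.median(c[k]).round(1))
    v,u=np.where(y); cv2.imwrite(f'pics/{nm}5.png',cv2.resize(im[v.mean().astype(int)-60:v.mean().astype(int)+60,u.mean().astype(int)-80:u.mean().astype(int)+80,::-1],None,fx=5,fy=5,interpolation=cv2.INTER_CUBIC))
E
python3 st.py
```

```text
time: 12.45
ee_pos: [0.5037, -0.0052, 0.0944]
tcp_rot: [180.0, -0.0, -0.0]
wrist_force: [5.0, -0.9, -3.8]
opening: 0.0196
s,c 130.24 0.26 tipz 0.03037123754832312 F along,cross -5.1 -0.04
scene lipTop 27 s [130.8 134.1 136.7] c [-33.9  26.3]
scene pointer 4 s [132.  134.3 134.8] c [-53.7 -45.7]
scene shank z 0.03 15 125.1 4.9
scene shank z 0.04 8 125.0 -3.8
scene shank z 0.05 7 126.2 -3.2
scene shank z 0.06 9 124.9 -4.4
scene shank z 0.07 8 125.2 -4.8
scene shank z 0.08 6 118.9 1.8
scene shank z 0.09 15 118.4 -1.0
scene shank z 0.1 17 118.2 -0.7
scene shank z 0.11 16 118.5 -0.5
scene shank z 0.12 21 118.2 0.5
scene shank z 0.13 19 118.3 -1.6
scene shank z 0.14 17 118.2 -0.5
side lipTop 50 s [134.  137.6 140.3] c [-35.   31.8]
side pointer 20 s [132.4 134.8 137.2] c [-61.6  59.9]
side shank z 0.06 3 128.5 -4.4
side shank z 0.07 6 129.3 -3.3
side shank z 0.08 4 138.6 -3.3
side shank z 0.09 5 139.8 0.7
side shank z 0.1 7 139.3 0.9
side shank z 0.11 6 139.6 1.7
side shank z 0.12 7 139.4 3.6
side shank z 0.13 7 139.8 -0.9
side shank z 0.14 3 139.2 3.9
s,c 130.27 0.23 tipz 0.030364810130282027 F along,cross -5.94 0.23
```

View pics/side5.png

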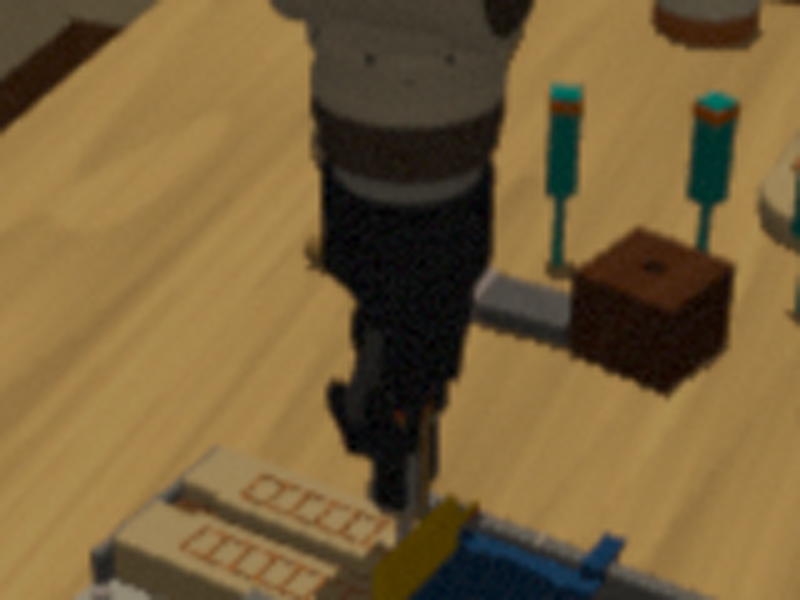

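```bash
python3 -m inch '[[0,0,0,0,0,0,1],[0,0,0,0,0,0,1],[0,0,0,0,0,0,1],[0,0,0,0,0,0,1],[0,0,0,0,0,0,1],[0,0,0,0,0,0,1],[0,0,0,0,0,0,1],[0,0,0,0,0,0,1],[0,0,0,0,0,0,1]]'; python3 st.py
```

```text
time: 13.3
ee_pos: [0.5036, -0.0052, 0.0943]
tcp_rot: [180.0, -0.0, -0.0]
wrist_force: [6.5, -0.9, -3.7]
opening: 0.0197
s,c 130.27 0.25 tipz 0.030344460402559587 F along,cross -6.5 -0.32
```

The side view crop shows the stylus upright against the yellow lip, which is at about (430,540). The cover is pushed back and the fingers are above the lip. The push of 6.5 N fits the spring force at half opening (6.6 N), and everything is still, so I'm handing in.

```bash
python3 -c "from workcell import order; print(order.job_done())"
```

```text
the job is handed in; nothing more can be done
None
```

I handed the job in at about 13.3 s of the 51 s allowed, with the stylus still gripped and holding the cover about half open. No verdict is reported on hand-in.

I took the stylus from its stand with a 50 N grip and dipped it into the seam's mouth. I ran it along the groove at about 36 mm/s, slowed to about 24 mm/s before reaching the lip, and pushed the lip back.

**Last checks:**
- **Cover opening:** the tip was 130.3 mm along the seam and 0.25 mm off its centre line. The lip pointers measured about 134.3–134.8 mm in the two camera views, against the 135 mm mark, so the opening is about 39–40 mm.
- **Depth:** the tip was about 7.7 mm below the tile's top.
- **Push:** 6.5 N along the seam, matching the roughly 6.6 N expected from the spring at half opening.
- **Grip and stillness:** finger opening was steady at 19.7 mm, and the tool did not move over the last 0.75 s.

**Did not fully agree or was not seen:**
- The side camera's reading of the lip top was 2–3 mm further along than the pointers. That is near the camera calibration error and within the ±7 mm allowed.
- The red marks were not detected in the last images, so the comparison uses their position measured earlier by the wrist camera.
- I did not re-measure the jar, dish and brush at the end. The arm's path stayed clear of them.

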